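# Level the equipment shelf with its levelling foot

## Task

The small equipment shelf stands low at the end with its levelling foot. Set the spirit level on the bare middle of the shelf, lying along the shelf's length, and press it down so that it beds flat, then turn the foot's hand knob (clockwise seen from above raises that end) until the bubble sits centred between the two lines. Last, press the level firmly down onto the shelf again with the bubble still centred and finish while holding it pressed; leave the other things on the bench where they are.

Things in the scene. Friction and masses are not known exactly. Their poses are not given: they have to be found in the camera images.
- level_center (a point): centre of the spirit level, half-way up: a plain aluminium bar with black end caps, 160 mm long (its x), 28 wide (y), 42 high (z), about 0.25 kg. It starts on the bench left of the shelf, on its flat underside, vial uppermost. Grip it across its width; it may lie on the shelf either way round. The vial, in the middle 60 mm of its top, may be touched
- bubble (a joint): how far the pale bubble (13 mm long) stands from the vial's middle, in m, positive towards the level's +x end, 0.014 at most. Two black lines 18 mm apart mark the middle of the green-yellow vial. It drifts to the higher end, 1.55 mm per milliradian, and settles in 2 s. With the level along the shelf, one radian of the foot moves it 3 mm
- shelf_top (a point): centre of the top face of the equipment shelf, a grey slotted steel plate 200 mm (its x) by 400 mm (its y, the length), top 60 mm above the bench. The bare middle for the level is y -90 to +95 mm. The shelf stays in place and only tilts, about two rubber feet under y = +165 mm; it starts 4 to 8 milliradians low at its -y end, where the levelling foot is
- splice_box (a point): centre of the top of a blue fibre splice box screwed to the shelf's +y end: 170 mm (shelf x) by 85 mm (shelf y), rising 50 mm above the shelf top; it covers shelf y from +105 to +191 mm
- foot_knob (a point): centre of the levelling foot's black fluted hand knob, 42 mm across, 26 high, on an upright stud at the shelf's -y end (shelf x 0, y -165 mm), its underside 24 mm above the shelf. Clockwise seen from above raises that end 0.64 mm per rad. It needs 2 to 4 rad in all, so two or three grasps, stays where left, does not rise, friction 0.12 N m, stops far off
- power_meter: bystander: orange hand-held optical power meter lying on the bench, 78 x 160 x 32 mm, origin under its centre
- cleaner_cassette: bystander: grey connector-cleaner cassette lying on the bench, 60 x 125 x 30 mm, origin under its centre
- screwdriver: bystander: screwdriver lying on the bench to the right of the shelf, origin under its middle
Things that resemble listed ones, but are neither listed nor needed, are in the scene too. Of the things shaped like the part that bears level_center, the aluminium one is meant.

How it is judged:
On the way, in this order (a step that is already met when the one before it is completed fails the run):
1. the level lies on the bare middle of the shelf, along its length, and is pressed down on it (angle between the x axis of level_center and the y axis of shelf_top, either way round below 0.2 rad and z of level_center in the frame of shelf_top between 0.017 and 0.026 m and contact force between level and shelf above 5 N), for 0.2 s.
2. the foot has been turned until the shelf is level and the bubble is centred (angle between shelf_top's own z axis and vertical below 0.0025 rad and value of joint bubble between -0.003 and 0.003 m), for 0.3 s.
At the end, for the whole second after the job is handed in: the level lies on the shelf along its length (within 0.2 rad), the shelf is level within 2.5 mrad, the bubble is within 3 mm of the middle of the vial, and the fingers still press the level so that it bears on the shelf with more than 7 N (its own weight is about 2.4 N), through the last second (all of step 2 and angle between the x axis of level_center and the y axis of shelf_top, either way round below 0.2 rad and z of level_center in the frame of shelf_top between 0.017 and 0.026 m and x of level_center in the frame of shelf_top between -0.09 and 0.09 m and contact force between level and shelf above 7 N and contact force between level and the fingers above 3 N); the arm keeps its last pose, push and grip.
It fails at once if the power meter is moved (distance of power_meter from where it was at the start of the episode above 0.02 m).
It fails at once if the cleaner cassette is moved (distance of cleaner_cassette from where it was at the start of the episode above 0.02 m).
It fails at once if the screwdriver is moved (distance of screwdriver from where it was at the start of the episode above 0.02 m).
It also fails if it takes over 72 s, if anything falls off the work surface, if the arm or the gripper's body presses on something with over 40 N, if the wrist force passes 120 N, or if a joint passes its speed limit or range.

## Robot

A 7-joint arm with a two-finger parallel gripper is mounted at the origin on the work surface. World frame = base frame: x ahead of the robot, y to its left, z up, the work surface at z = 0. Lengths are in m, angles in rad, forces in N, time in s.
With the tool pointing down it reaches from about 0.4 to 0.85 m from the base axis. Payload 10.4 kg.
Tool frame: the origin (TCP) lies midway between the tips of the shut fingers; the grasp point (between the pads) lies 19 mm behind it; z points along the fingers, x is the direction in which the jaws open and shut, and the axes are right-handed (so a half turn about z gives the same grasp; the last joint's range is limited). The gripper opens to 85 mm and grips with 20 to 120 N. Pads are 22 mm wide; open, the fingers measure 114 mm over their backs; the gripper's body (76 mm by 85 mm) begins 54 mm behind the grasp point. The pads swing forward as they close: fully open they stand 13 mm farther back than shut.
Start: joints at [-1.285, 0.332, -0.065, 1.46, 0.022, 1.35, -0.088], TCP at [0.19, 0.595, 0.231] pointing down, gripper open.
Joint ranges: [-2.6, 2.6], [-0.5, 2.12], [-1.47, 1.34], [0.16, 2.42], [-1.27, 4.41], [0.06, 2.06], [-2.6, 2.6]. Speed limits (rad/s): [2.22, 2.22, 2.79, 2.79, 3.14, 3.14, 3.14].

## Interface

Orientations are given as a unit quaternion [x, y, z, w].
In Python, from workcell import monitor, eyes, ticket, models gives the robot as it stands.
- The arm moves only by the tool servo_tool, never from a script. Its argument "motion" is a list of rows, each a list of 7 numbers: the opening, from 0 (shut) to 1 (fully open), then the shift along the tool's x, y, z in m, then the turn, a rotation vector about the tool's x, y, z in degrees. In form: [[fingers, tx, ty, tz, rx, ry, rz], ...]. A call has 1 to 20 rows; each row is the pose to reach, as a shift and turn from the pose commanded when the call began, along the tool's axes at that moment; what a row does not reach only later rows make up. A row lasts 1/8 s, in which the tool goes at most 62.5 mm and 10.7 degrees, less where a joint would pass 70% of its speed; a pose out of reach is approached as far as the arm can. A call with a gripper value outside its range is refused whole. The fingers move at their own pace and stop on an object; "grip_force" is the grip in N (left out, the last holds). Time passes only in rows, so rows that repeat a pose let the fingers close. It gives the time, the measured TCP pose, the force and the opening at its end, in the units of the state.
- monitor.get_obs(): the state, without advancing time (a new reading comes with each control period).
- eyes.camera(name): name is "side" or "top"; returns (picture, depth): 384x512x3 uint8, blue, green, red; 384x512 float32, m along the optical axis (not along the pixel's ray), 0 where there is no reading.
- eyes.camera_info(name): a dict with "intrinsics" (3x3 intrinsics, pixels), "extrinsics" (4x4, takes a point from world to camera coordinates). Camera axes: x right, y down, z forward; pixel columns grow to the right and rows downward; lengths in m; the calibration is good to about 2 mm. A picture is of the moment at which its call begins. camera_info takes no time and is no camera call.
- ticket.hand_in(): hands the job in, once; it reports no verdict.
Trained networks look in the newest picture that a camera, given by its name, has taken for a name from the list of things; names that differ only in an ending like _2 or _b are one class to them, and where a whole thing is asked for, a point or a joint stands for the part that bears it (a point fixed in the world has none). Each returns a list of dicts, best first, with "confidence" (0 to 1); they miss things now and then, are a little off and sometimes report something else, mostly with a low value. They report only what shows in the picture. A call takes as long as a camera call. They do not tell look-alikes from the thing itself.
- models.boxes_of(camera, thing): "point" ([x, y, z] in m, in the coordinates of the camera as it stood for that picture, good to about 4 mm: the middle of the surface that is visible of it).
The state is a dict: "clock": time; "joint_pos": joint angles; "joint_velocities": joint speeds; "tau": joint torques, N m; "position": TCP position; "ee_rot": TCP orientation; "ft_force": force on the tool from outside, world axes, zero at the start; "torque": the same for the moment, N m; "grip_width": opening from 0.0 (shut) to 1.0 (fully open).
Only numpy, scipy, OpenCV 4.12 (cv2) and the standard library are available. Lean on these libraries where they do the work, as an engineer would, in place of code of your own. Each camera call takes 0.05 s, during which the arm holds its last target. There are 200 camera calls.

## Working session

There is one attempt and no reset: what is moved stays moved. The work goes in short steps, Python scripts to look and compute and a tool call to move; the robot and the scene stay as the last step left them, time stands still between calls to the robot, and variables do not carry over. Pictures are saved under pics/ and viewed, about 8 in all and at most 12, crops included, and the job is handed in when it is done.

Besides the shell and the picture viewer there is one more tool, called after "Emit:" as name(argument=value, ...), one argument or row to a line, values as JSON. servo_tool: Moves the arm, as the interface text tells. Its arguments: {"type":"object","properties":{"motion":{"type":"array"},"grip_force":{"type":"number"}},"required":["motion"]}

```bash
mkdir -p pics; cat > h.py <<'E'
import numpy as np, cv2
from scipy.spatial.transform import Rotation as R
from workcell import monitor, eyes, ticket, models
def cam(n):
    p,d=eyes.camera(n); i=eyes.camera_info(n); return p,d,np.array(i["intrinsics"]),np.array(i["extrinsics"])
def w(T,c): return (np.linalg.inv(T)@np.r_[c,1])[:3]
def cloud(d,K,T):
    v,u=np.indices(d.shape); c=np.stack([(u-K[0,2])/K[0,0]*d,(v-K[1,2])/K[1,1]*d,d,np.ones_like(d)],-1)
    return (c@np.linalg.inv(T).T)[...,:3]
E
python3 - <<'E'
from h import *
np.set_printoptions(precision=4,suppress=True)
s=monitor.get_obs(); print({k:np.round(v,4) for k,v in s.items()}); print(R.from_quat(s["ee_rot"]).as_matrix())
for n in("top","side"):
    p,d,K,T=cam(n); cv2.imwrite(f"pics/{n}0.png",cv2.resize(p,(768,576))); np.savez(f"{n}0.npz",p=p,d=d,K=K,T=T)
    print(n,K.ravel(),np.linalg.inv(T)[:3])
    for t in("level_center","shelf_top","splice_box","foot_knob","power_meter","cleaner_cassette","screwdriver"):
        for b in models.boxes_of(n,t)[:3]:
            c=np.array(b["point"]); q=K@c; print(n,t,round(b["confidence"],2),w(T,c),(q[:2]/q[2]).round())
E
```

```text
{'clock': np.float64(0.0), 'joint_pos': array([-1.2846,  0.3329, -0.0647,  1.461 ,  0.0216,  1.3499, -0.0885]), 'joint_velocities': array([-0.0025, -0.0018, -0.0007, -0.0006, -0.    ,  0.0016, -0.0025]), 'tau': array([ -0.0001, -62.5448,   0.0491, -39.1602,   0.0163,   0.01  ,
        -0.    ]), 'position': array([0.1898, 0.5951, 0.2305]), 'ee_rot': array([ 0.8074,  0.59  , -0.0006,  0.0005]), 'ft_force': array([ 0.4745,  0.9111, -0.5928]), 'torque': array([ 0.073 , -0.0592,  0.0195]), 'grip_width': np.float64(1.0024)}
[[ 0.3039  0.9527 -0.0004]
 [ 0.9527 -0.3039 -0.0014]
 [-0.0015  0.0001 -1.    ]]
top [456.8171   0.     261.0095   0.     456.8171 191.1168   0.       0.
   1.    ] [[ 0.0149 -0.9891  0.1462  0.2912]
 [-0.9996 -0.0183 -0.0218  0.0492]
 [ 0.0243 -0.1459 -0.989   1.7376]]
top level_center 0.78 [0.4508 0.491  0.0418] [131. 213.]
top level_center 0.65 [0.6608 0.5193 0.0372] [127. 158.]
top level_center 0.59 [0.4966 0.3156 0.0424] [179. 202.]
top shelf_top 0.65 [ 0.5804 -0.1021  0.0572] [292. 181.]
top splice_box 0.6 [ 0.5817 -0.1002  0.0564] [291. 181.]
top power_meter 0.
[... 178 characters left out ...]
.     259.018    0.     487.4363 194.5896   0.       0.
   1.    ] [[ 0.9212 -0.2485  0.2995  0.0488]
 [-0.3891 -0.594   0.7041 -1.1119]
 [ 0.0029 -0.7651 -0.6439  1.1393]]
side level_center 0.89 [0.6548 0.5224 0.0285] [240. 130.]
side level_center 0.88 [0.4961 0.3128 0.0249] [221. 167.]
side level_center 0.59 [0.4427 0.4709 0.0373] [195. 146.]
side shelf_top 0.55 [ 0.5698 -0.1205  0.0605] [288. 228.]
side splice_box 0.73 [ 0.5795 -0.1176  0.0588] [290. 227.]
side foot_knob 0.6 [ 0.5719 -0.2744  0.1098] [312. 250.]
side foot_knob 0.25 [ 0.3813 -0.4431  0.027 ] [275. 335.]
side power_meter 0.84 [0.666  0.3054 0.0351] [263. 156.]
side cleaner_cassette 0.78 [ 0.3814 -0.4442  0.0255] [275. 336.]
```

View pics/top0.png

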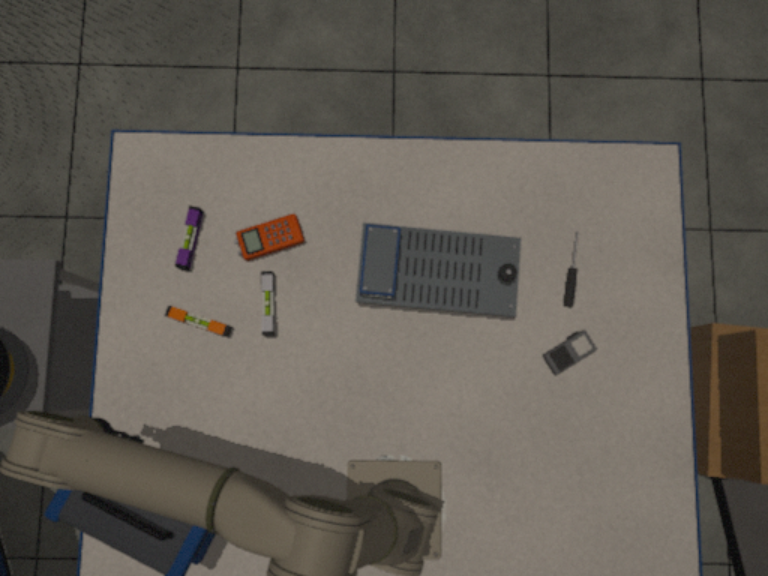

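View pics/side0.png

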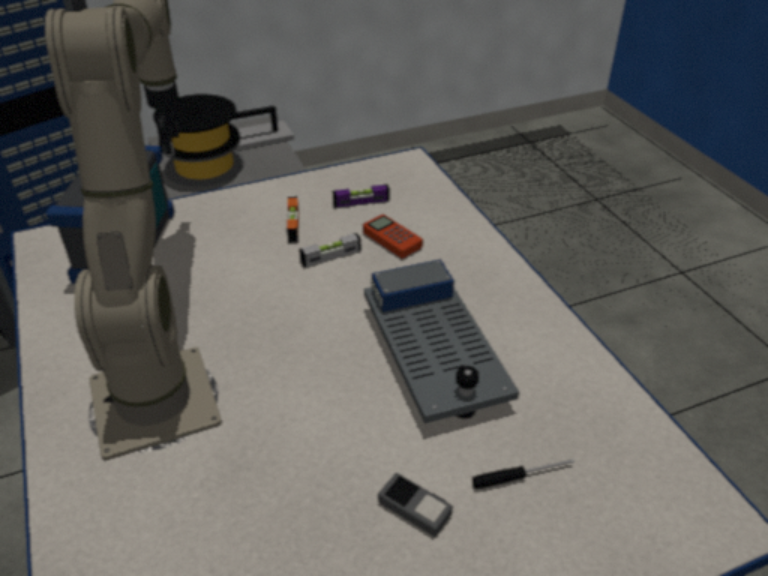

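The top view shows the aluminium level at about (268,303), lying nearly along world x. The orange and purple ones are look-alikes. The shelf is at (440,270), with the box on its left and the knob at (507,273). I'll get precise poses from depth.

```bash
python3 - <<'E'
from h import *
np.set_printoptions(precision=4,suppress=True)
for n in("top","side"):
    z=np.load(n+"0.npz"); P=cloud(z["d"],z["K"],z["T"]); ok=z["d"]>0
    def sel(c,r,lo,hi): 
        m=ok&(np.hypot(P[...,0]-c[0],P[...,1]-c[1])<r)&(P[...,2]>lo)&(P[...,2]<hi); return P[m]
    def rect(name,q):
        if len(q)<4: print(name,len(q));return
        (c,s,a)=cv2.minAreaRect((q[:,:2]*1000).astype(np.float32)); 
        m=q.mean(0); ev=np.linalg.svd((q-m)[:,:2],full_matrices=False)[2][0]
        print(n,name,len(q),"mean",m,"rect c",np.array(c),"size",np.array(s),"ang",a,"pca",np.degrees(np.arctan2(ev[1],ev[0])),"zmax",q[:,2].max())
    rect("level",sel((.4966,.315),.095,.012,.07))
    rect("leveltop",sel((.4966,.315),.095,.036,.055))
    rect("shelf",sel((.575,-.11),.26,.045,.14))
    rect("box",sel((.575,.03),.14,.095,.125))
    rect("knob",sel((.57,-.27),.05,.075,.14))
    rect("knobtop",sel((.57,-.27),.05,.1,.14))
    rect("bench",sel((.5,.15),.06,-.02,.02))
    q=sel((.575,-.11),.2,.048,.07); q=q[(q[:,1]<0.0)&(q[:,1]>-.23)]
    A=np.c_[q[:,:2],np.ones(len(q))]; print("plane",np.linalg.lstsq(A,q[:,2],rcond=None)[0], np.array([.575,-.1,1])@np.linalg.lstsq(A,q[:,2],rcond=None)[0])
E
```

```text
top level 332 mean [0.4954 0.3185 0.0359] rect c [496.7496 319.4792] size [160.8332  28.3829] ang 3.2558107376098633 pca -176.99971309916924 zmax 0.053128199202060244
top leveltop 192 mean [0.4933 0.3192 0.041 ] rect c [495.4008 319.1469] size [158.1521  28.2101] ang 3.514979600906372 pca -176.75494516725567 zmax 0.053128199202060244
top shelf 5633 mean [ 0.583  -0.105   0.0683] rect c [ 586.6462 -106.2144] size [401.0601 202.2653] ang 85.81192016601562 pca -92.92452733177763 zmax 0.12150866880109534
top box 1088 mean [0.5951 0.0417 0.1089] rect c [595.8674  41.4354] size [ 84.8932 173.6809] ang 85.61471557617188 pca 175.63113712412428 zmax 0.12150866880109534
top knob 123 mean [ 0.5722 -0.2682  0.1064] rect c [ 573.5134 -268.602 ] size [43.6612 41.7121] ang 34.98987579345703 pca -131.2944471324653 zmax 0.11730967307740747
top knobtop 110 mean [ 0.5728 -0.2694  0.1081] rect c [ 572.4597 -269.7478] size [42.3275 40.4651] ang 16.388011932373047 pca -129.85011670139434 zmax 0.11730967307740747
top bench 757 mean [ 0.4994  0.1509 -0.0017] rect c [499.4185 151.1486] size [118.5653 116.392
[... 648 characters left out ...]
an [0.5939 0.0342 0.1097] rect c [596.2548  39.9589] size [ 95.3825 175.2768] ang 86.85553741455078 pca 175.24885554968287 zmax 0.12046076324784472
side knob 203 mean [ 0.5715 -0.2742  0.1054] rect c [ 574.2849 -271.669 ] size [43.8228 43.4872] ang 72.88021087646484 pca 147.79511291084802 zmax 0.11571747255636944
side knobtop 156 mean [ 0.573  -0.2722  0.1091] rect c [ 574.7449 -270.1747] size [40.7001 43.4833] ang 72.86148071289062 pca -7.841365478481728 zmax 0.11571747255636944
side bench 429 mean [0.4884 0.1524 0.0008] rect c [489.2458 154.5409] size [115.5853  94.0794] ang 68.15269470214844 pca -107.04950243284776 zmax 0.009719961628024798
plane [0.0047 0.0071 0.0577] 0.05965579370625472
```

```bash
cat >> h.py <<'E'
def goal(p,az,R0=None,p0=None):
    s=monitor.get_obs(); R0=R.from_quat(s["ee_rot"]) if R0 is None else R0; p0=np.array(s["position"]) if p0 is None else p0
    a=np.radians(az); x=np.array([np.cos(a),np.sin(a),0]); z=np.array([0,0,-1.]); G=R.from_matrix(np.c_[x,np.cross(z,x),z])
    print(s["clock"],"at",np.round(p0,4),"F",np.round(s["ft_force"],1),"grip",round(float(s["grip_width"]),3),"j",np.round(s["joint_pos"],2),"shift",np.round(R0.inv().apply(np.array(p)-p0),4),"rot",np.round(np.degrees((R0.inv()*G).as_rotvec()),2))
E
python3 -c "
from h import *
goal([.4965,.319,.13],93.3)"
```

```text
0.8 at [0.1899 0.5955 0.2314] F [0.3 0.4 0.6] grip 1.003 j [-1.28  0.33 -0.06  1.46  0.02  1.35 -0.09] shift [-0.1702  0.3761  0.1013] rot [ 0.000e+00 -1.000e-02 -2.099e+01]
```

Emit:
servo_tool(
  motion=[
    [1, -0.02, 0.045, 0.012, 0, 0, -2.5],
    [1, -0.04, 0.09, 0.024, 0, 0, -5],
    [1, -0.06, 0.135, 0.036, 0, 0, -7.5],
    [1, -0.08, 0.18, 0.048, 0, 0, -10],
    [1, -0.1, 0.225, 0.06, 0, 0, -12.5],
    [1, -0.12, 0.27, 0.072, 0, 0, -15],
    [1, -0.14, 0.315, 0.084, 0, 0, -18],
    [1, -0.16, 0.355, 0.095, 0, 0, -20],
    [1, -0.17, 0.376, 0.101, 0, 0, -21],
    [1, -0.17, 0.376, 0.101, 0, 0, -21],
    [1, -0.17, 0.376, 0.101, 0, 0, -21],
    [1, -0.17, 0.376, 0.101, 0, 0, -21],
  ],
  grip_force=40,
)

```text
clock: 2.3
position: [0.4956, 0.3207, 0.1307]
ee_rot: [0.686, 0.728, 0.0, -0.0]
ft_force: [-0.3, 0.7, -1.0]
grip_width: 1.001
```

```bash
python3 -c "
from h import *
goal([.4965,.319,.011],93.3)"
```

```text
2.3 at [0.4956 0.3207 0.1307] F [-0.3  0.7 -1. ] grip 1.001 j [-0.74  0.33  0.11  1.69 -0.04  1.13  1.01] shift [-0.0018  0.0008  0.1197] rot [ 0.01 -0.05  0.12]
```

Emit:
servo_tool(
  motion=[
    [1, -0.002, 0.001, 0.03, 0, 0, 0],
    [1, -0.002, 0.001, 0.06, 0, 0, 0],
    [1, -0.002, 0.001, 0.09, 0, 0, 0],
    [1, -0.002, 0.001, 0.11, 0, 0, 0],
    [1, -0.002, 0.001, 0.118, 0, 0, 0],
    [1, -0.002, 0.001, 0.118, 0, 0, 0],
    [0, -0.002, 0.001, 0.118, 0, 0, 0],
    [0, -0.002, 0.001, 0.118, 0, 0, 0],
    [0, -0.002, 0.001, 0.118, 0, 0, 0],
    [0, -0.002, 0.001, 0.118, 0, 0, 0],
    [0, -0.002, 0.001, 0.118, 0, 0, 0],
    [0, -0.002, 0.001, 0.118, 0, 0, 0],
    [0, -0.002, 0.001, 0.1, 0, 0, 0],
    [0, -0.002, 0.001, 0.06, 0, 0, 0],
    [0, -0.002, 0.001, 0.02, 0, 0, 0],
    [0, -0.002, 0.001, -0.02, 0, 0, 0],
    [0, -0.002, 0.001, -0.04, 0, 0, 0],
    [0, -0.002, 0.001, -0.04, 0, 0, 0],
    [0, -0.002, 0.001, -0.04, 0, 0, 0],
  ],
  grip_force=40,
)

```text
clock: 4.68
position: [0.497, 0.3168, 0.1693]
ee_rot: [0.686, 0.727, -0.001, -0.0]
ft_force: [-0.1, -0.9, -2.6]
grip_width: 0.32
```

```bash
python3 - <<'E'
from h import *
goal([.5868,-.103,.17],-4.3)
p,d,K,T=cam("side"); cv2.imwrite("pics/s1.png",cv2.resize(p[80:230,130:380],None,fx=3,fy=3))
E
```

```text
4.675 at [0.497  0.3168 0.1693] F [-0.1 -0.9 -2.6] grip 0.32 j [-0.74  0.29  0.11  1.65 -0.04  1.21  1.01] shift [-4.243e-01  6.540e-02 -4.000e-04] rot [-1.00e-02  1.00e-01  9.76e+01]
```

Emit:
servo_tool(
  motion=[
    [0, -0.03, 0.004, 0, 0, 0, 7],
    [0, -0.06, 0.009, 0, 0, 0, 14],
    [0, -0.09, 0.014, 0, 0, 0, 21],
    [0, -0.12, 0.018, 0, 0, 0, 28],
    [0, -0.15, 0.023, 0, 0, 0, 35],
    [0, -0.18, 0.028, 0, 0, 0, 42],
    [0, -0.21, 0.032, 0, 0, 0, 49],
    [0, -0.24, 0.037, 0, 0, 0, 56],
    [0, -0.27, 0.042, 0, 0, 0, 63],
    [0, -0.3, 0.046, 0, 0, 0, 70],
    [0, -0.33, 0.051, 0, 0, 0, 77],
    [0, -0.36, 0.055, 0, 0, 0, 84],
    [0, -0.39, 0.06, 0, 0, 0, 91],
    [0, -0.415, 0.064, 0, 0, 0, 96],
    [0, -0.424, 0.065, 0, 0, 0, 97.5],
    [0, -0.424, 0.065, 0, 0, 0, 97.5],
    [0, -0.424, 0.065, 0, 0, 0, 97.5],
    [0, -0.424, 0.065, 0, 0, 0, 97.5],
  ],
)

```text
clock: 6.98
position: [0.587, -0.1011, 0.1703]
ee_rot: [0.999, -0.036, -0.0, -0.0]
ft_force: [-1.2, 0.7, -2.0]
grip_width: 0.322
```

```bash
python3 - <<'E'
from h import *
goal([.5868,-.104,.08],-4.3)
p,d,K,T=cam("side"); cv2.imwrite("pics/s1.png",cv2.resize(p[130:330,200:400],None,fx=3,fy=3))
E
```

```text
6.975 at [ 0.587  -0.1011  0.1703] F [-1.2  0.7 -2. ] grip 0.322 j [-0.36  0.34  0.56  1.65 -0.19  1.21  0.17] shift [0.     0.003  0.0903] rot [-0.03  0.    0.23]
```

View pics/s1.png

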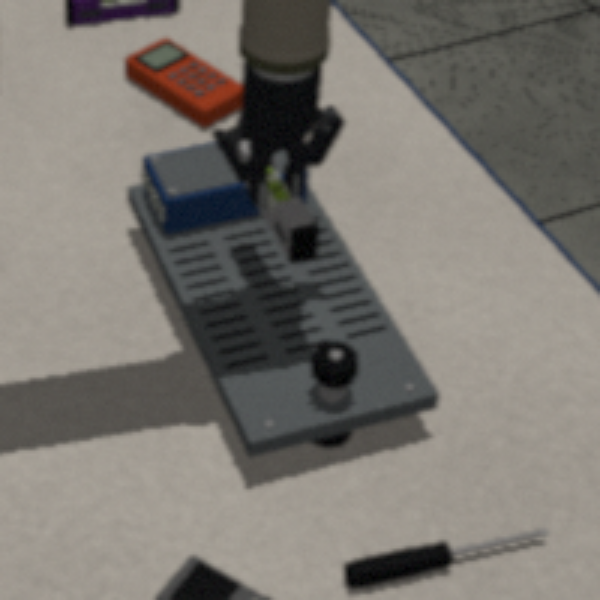

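The level is held along the shelf, at about (285,215) in the crop, and clears the box. Lowering it now.

Emit:
servo_tool(
  motion=[
    [0, 0, 0.003, 0.03, 0, 0, 0],
    [0, 0, 0.003, 0.06, 0, 0, 0],
    [0, 0, 0.003, 0.08, 0, 0, 0],
    [0, 0, 0.003, 0.09, 0, 0, 0],
    [0, 0, 0.003, 0.094, 0, 0, 0],
    [0, 0, 0.003, 0.096, 0, 0, 0],
    [0, 0, 0.003, 0.098, 0, 0, 0],
    [0, 0, 0.003, 0.099, 0, 0, 0],
    [0, 0, 0.003, 0.099, 0, 0, 0],
  ],
)

```text
clock: 8.15
position: [0.5872, -0.1054, 0.0721]
ee_rot: [0.999, -0.037, 0.001, -0.0]
ft_force: [-1.8, -0.7, 4.6]
grip_width: 0.321
```

Emit:
servo_tool(
  motion=[
    [0, 0, 0, 0.001, 0, 0, 0],
    [0, 0, 0, 0.002, 0, 0, 0],
    [0, 0, 0, 0.003, 0, 0, 0],
    [0, 0, 0, 0.003, 0, 0, 0],
    [0, 0, 0, 0.003, 0, 0, 0],
  ],
)

```text
clock: 8.78
position: [0.5872, -0.1054, 0.0719]
ee_rot: [0.999, -0.037, 0.001, -0.001]
ft_force: [-16.0, 3.0, 37.0]
grip_width: 0.322
```

Emit:
servo_tool(
  motion=[
    [0, 0, 0, 0.0015, 0, 0, 0],
    [0, 0, 0, 0, 0, 0, 0],
    [0, 0, 0, 0, 0, 0, 0],
    [0.6, 0, 0, 0, 0, 0, 0],
    [0.6, 0, 0, 0, 0, 0, 0],
    [0.6, 0, 0, 0, 0, 0, 0],
    [0.6, 0, 0, 0, 0, 0, 0],
    [0.6, 0, 0, -0.02, 0, 0, 0],
    [0.6, 0, 0, -0.05, 0, 0, 0],
    [0, 0, 0, -0.08, 0, 0, 0],
    [0, 0, 0, -0.08, 0, 0, 0],
    [0, 0, 0, -0.08, 0, 0, 0],
    [0, 0, 0, -0.08, 0, 0, 0],
    [0, 0, 0, -0.08, 0, 0, 0],
    [0, 0, 0, -0.08, 0, 0, 0],
  ],
)

```text
clock: 10.65
position: [0.5866, -0.1053, 0.1479]
ee_rot: [0.999, -0.037, -0.0, 0.0]
ft_force: [0.2, 0.7, -0.3]
grip_width: -0.003
```

```bash
python3 - <<'E'
from h import *
np.set_printoptions(precision=4,suppress=True)
goal([.587,-.1055,.106],-4.3)
for n in("side","top"):
    p,d,K,T=cam(n)
    if n=="side": cv2.imwrite("pics/s2.png",cv2.resize(p[130:330,200:400],None,fx=3,fy=3))
    P=cloud(d,K,T); m=(d>0)&(P[...,2]>.085)&(P[...,2]<.113)&(abs(P[...,0]-.587)<.05)&(P[...,1]<-.012)&(P[...,1]>-.22); q=P[m]
    print(n,q.mean(0),cv2.minAreaRect((q[:,:2]*1000).astype(np.float32)))
E
```

```text
10.65 at [ 0.5866 -0.1053  0.1479] F [ 0.2  0.7 -0.3] grip -0.003 j [-0.35  0.36  0.56  1.67 -0.2   1.17  0.19] shift [0.0005 0.0002 0.0419] rot [0.   0.03 0.11]
side [ 0.5838 -0.1146  0.0979] ((585.6156616210938, -107.88729858398438), (163.47402954101562, 30.49115753173828), 86.21923828125)
top [ 0.5894 -0.0484  0.0985] ((589.6862182617188, -48.85614776611328), (40.06041717529297, 27.848182678222656), 85.25231170654297)
```

View pics/s2.png

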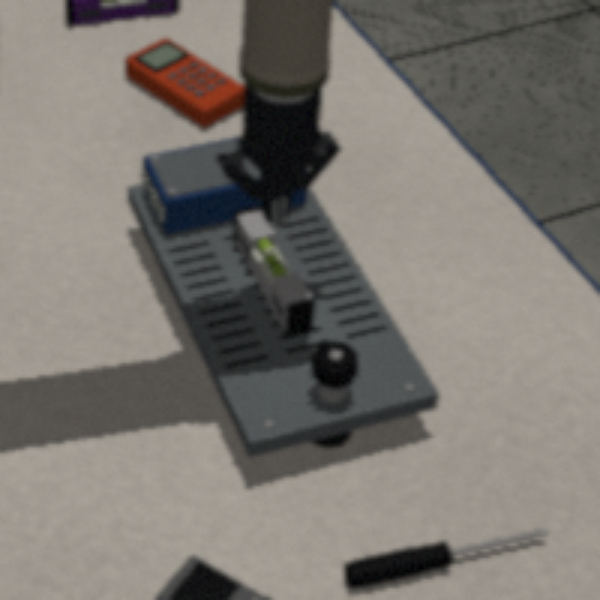

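The level sits flat and along the shelf, at about (275,270) in the crop. I'll press from above with shut fingers to bed it, which also calibrates the final press.

Emit:
servo_tool(
  motion=[
    [0, 0, 0, 0.02, 0, 0, 0],
    [0, 0, 0, 0.035, 0, 0, 0],
    [0, 0, 0, 0.042, 0, 0, 0],
    [0, 0, 0, 0.044, 0, 0, 0],
    [0, 0, 0, 0.046, 0, 0, 0],
    [0, 0, 0, 0.0475, 0, 0, 0],
    [0, 0, 0, 0.0475, 0, 0, 0],
    [0, 0, 0, 0.0475, 0, 0, 0],
  ],
)

```text
clock: 11.75
position: [0.5871, -0.1053, 0.1012]
ee_rot: [0.999, -0.037, 0.0, -0.0]
ft_force: [0.4, -0.5, 2.2]
grip_width: 0.001
```

Emit:
servo_tool(
  motion=[
    [0, 0, 0, 0.001, 0, 0, 0],
    [0, 0, 0, 0.0015, 0, 0, 0],
    [0, 0, 0, 0.0015, 0, 0, 0],
    [0, 0, 0, 0.0015, 0, 0, 0],
    [0, 0, 0, 0.0015, 0, 0, 0],
  ],
)

```text
clock: 12.38
position: [0.5873, -0.1053, 0.1011]
ee_rot: [0.999, -0.037, 0.001, -0.0]
ft_force: [-5.5, 1.0, 17.4]
grip_width: -0.006
```

Emit:
servo_tool(
  motion=[
    [0, 0, 0, -0.03, 0, 0, 0],
    [0, 0, 0, -0.08, 0, 0, 0],
    [1, 0, 0.03, -0.08, 0, 0, -10],
    [1, 0, 0.06, -0.08, 0, 0, -20],
    [1, 0, 0.09, -0.08, 0, 0, -30],
    [1, 0, 0.12, -0.08, 0, 0, -40],
    [1, 0, 0.15, -0.08, 0, 0, -50],
    [1, 0, 0.165, -0.08, 0, 0, -60],
    [1, 0, 0.165, -0.08, 0, 0, -70],
    [1, 0, 0.165, -0.08, 0, 0, -80],
    [1, 0, 0.165, -0.08, 0, 0, -90],
    [1, 0, 0.165, -0.08, 0, 0, -90],
    [1, 0, 0.165, -0.08, 0, 0, -90],
    [1, 0, 0.165, -0.08, 0, 0, -90],
    [1, 0, 0.165, -0.08, 0, 0, -90],
  ],
)

```text
clock: 14.25
position: [0.5747, -0.2697, 0.1792]
ee_rot: [0.733, 0.68, -0.0, -0.0]
ft_force: [-0.3, 0.4, -0.3]
grip_width: 1.001
```

```bash
cat >> h.py <<'E'
def crops(tag,N=6):
    """averaged, rectified view of the level top: 2 px/mm? -> 4 px/mm along shelf y (right = +y), vial visible"""
    out=[]
    u=np.array([.0715,.9974]); v=np.array([-.9974,.0715])
    for n in("side","top"):
        ps=[]
        for _ in range(N): p,d,K,T=cam(n); ps.append(p.astype(np.float32))
        p=np.mean(ps,0)
        L,W,s=.19,.05,4000
        gx,gy=np.meshgrid(np.arange(int(L*s))/s-L/2,np.arange(int(W*s))/s-W/2)
        X=np.stack([.587+gx*u[0]+gy*v[0],-.1055+gx*u[1]+gy*v[1],np.full_like(gx,.101),np.ones_like(gx)],-1)
        c=X@T.T; q=c[...,:3]@K.T; uv=(q[...,:2]/q[...,2:]).astype(np.float32)
        out.append(cv2.remap(p,uv[...,0],uv[...,1],cv2.INTER_CUBIC))
    o=np.clip(np.vstack(out),0,255).astype(np.uint8); cv2.imwrite(f"pics/{tag}.png",o); return out
E
python3 - <<'E'
from h import *
goal([.574,-.270,.078],85.7)
o=crops("b0")
for a in o: print(a[70:130:6,200:560:12].shape); g=a[90:110].mean(0); print([tuple(int(x) for x in g[i]) for i in range(220,550,12)])
E
```

```text
14.25 at [ 0.5747 -0.2697  0.1792] F [-0.3  0.4 -0.3] grip 1.001 j [ 0.08  0.39  0.37  1.52 -0.15  1.25  1.97] shift [-0.0003 -0.0007  0.1012] rot [-0.01 -0.    0.05]
(10, 30, 3)
[(137, 138, 140), (135, 139, 140), (123, 139, 135), (104, 138, 128), (88, 140, 124), (77, 140, 120), (77, 139, 119), (75, 136, 117), (71, 125, 109), (67, 114, 100), (75, 122, 107), (85, 137, 121), (88, 143, 126), (99, 147, 132), (117, 152, 144), (137, 163, 159), (138, 165, 162), (120, 156, 149), (90, 141, 127), (67, 131, 112), (53, 124, 102), (55, 120, 99), (66, 115, 100), (92, 116, 109), (119, 126, 126), (136, 136, 139), (139, 140, 142), (138, 139, 141)]
(10, 30, 3)
[(123, 124, 130), (119, 122, 127), (103, 112, 114), (65, 106, 96), (27, 109, 91), (15, 114, 93), (19, 114, 95), (16, 116, 96), (13, 119, 97), (20, 108, 89), (22, 101, 84), (17, 107, 88), (16, 117, 95), (19, 116, 96), (67, 120, 109), (102, 129, 127), (115, 136, 138), (105, 131, 131), (74, 118, 111), (25, 111, 93), (17, 115, 95), (13, 119, 99), (21, 117, 98), (56, 113, 101), (97, 116, 115), (119, 124, 128), (123, 125, 130), (122, 124, 129)]
```

View pics/b0.png

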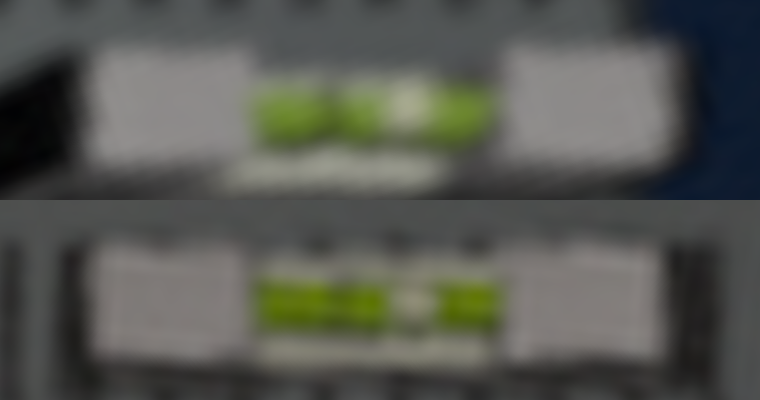

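Both views show the bubble right of centre, towards the box. From the top row: vial centre about 377, bubble about 413, so about +9 mm. That calls for about 3 rad clockwise; I'll turn 150° first.

Emit:
servo_tool(
  motion=[
    [1, 0, 0, 0.04, 0, 0, 0],
    [1, 0, 0, 0.08, 0, 0, 0],
    [1, 0, 0, 0.107, 0, 0, 0],
    [1, 0, 0, 0.107, 0, 0, 0],
    [0, 0, 0, 0.107, 0, 0, 0],
    [0, 0, 0, 0.107, 0, 0, 0],
    [0, 0, 0, 0.107, 0, 0, 0],
    [0, 0, 0, 0.107, 0, 0, 0],
    [0, 0, 0, 0.107, 0, 0, 0],
    [0, 0, 0, 0.107, 0, 0, 0],
  ],
  grip_force=50,
)

```text
clock: 16.1
position: [0.5759, -0.2678, 0.0741]
ee_rot: [0.732, 0.681, 0.002, -0.0]
ft_force: [-2.2, 8.4, 10.3]
grip_width: 0.48
```

Emit:
servo_tool(
  motion=[
    [0, 0.0015, 0.001, -0.001, 0, 0, 0],
    [0, 0.0015, 0.001, -0.002, 0, 0, 10],
    [0, 0.0015, 0.001, -0.002, 0, 0, 20],
    [0, 0.0015, 0.001, -0.002, 0, 0, 30],
    [0, 0.0015, 0.001, -0.002, 0, 0, 40],
    [0, 0.0015, 0.001, -0.002, 0, 0, 50],
    [0, 0.0015, 0.001, -0.002, 0, 0, 60],
    [0, 0.0015, 0.001, -0.002, 0, 0, 70],
    [0, 0.0015, 0.001, -0.002, 0, 0, 80],
    [0, 0.0015, 0.001, -0.002, 0, 0, 90],
    [0, 0.0015, 0.001, -0.002, 0, 0, 100],
    [0, 0.0015, 0.001, -0.002, 0, 0, 110],
    [0, 0.0015, 0.001, -0.002, 0, 0, 120],
    [0, 0.0015, 0.001, -0.002, 0, 0, 130],
    [0, 0.0015, 0.001, -0.002, 0, 0, 140],
    [0, 0.0015, 0.001, -0.002, 0, 0, 150],
    [0, 0.0015, 0.001, -0.002, 0, 0, 150],
    [0, 0.0015, 0.001, -0.002, 0, 0, 150],
  ],
)

```text
clock: 18.35
position: [0.5748, -0.268, 0.0743]
ee_rot: [0.847, -0.531, -0.001, 0.0]
ft_force: [-5.7, 2.6, 0.0]
grip_width: 0.475
```

```bash
cat >> h.py <<'E'
def bub(o):
    for a,nm in zip(o,("side","top")):
        r=a[95:107].mean(0); b=r[:,0]; g=(b-b[230:520].min())
        hi=(b[215:232].mean()+b[525:545].mean())/2; th=b[250:510].min()/2+hi/2
        L=260-np.argmax(b[260:200:-1]>th); Rr=495+np.argmax(b[495:550]>th)
        seg=np.clip(b[L+14:Rr-14]-th*.8,0,None); x=np.arange(L+14,Rr-14); c=(seg*x).sum()/seg.sum()
        print(nm,"vial",L,Rr,"bubble",round(c,1),"mm",round((c-(L+Rr)/2)/4,2),"abs377",round((c-377)/4,2))
E
python3 - <<'E'
from h import *
print(monitor.get_obs()); bub(crops("b1",4))
E
```

```text
{'clock': 18.35, 'joint_pos': array([-0.27918143,  0.6403315 ,  0.88982433,  1.64112299, -0.53998706,
        1.12675173, -0.36629817]), 'joint_velocities': array([ 0.00200277, -0.00177702, -0.00494143,  0.00016762,  0.00034813,
       -0.00119672,  0.00212077]), 'tau': array([ -0.0855548 , -59.58840609,  19.8265028 , -33.9553535 ,
        -0.58171827,  -1.6486723 ,   0.06568909]), 'position': array([ 0.57483384, -0.26797434,  0.07426057]), 'ee_rot': array([ 8.47118178e-01, -5.31403388e-01, -1.10920886e-03,  3.02905222e-05]), 'ft_force': array([-5.7012568 ,  2.60546444,  0.03324234]), 'torque': array([ 0.2560895 ,  0.99102077, -0.07831494]), 'grip_width': 0.47489447543338065}
side vial 260 495 bubble 372.8 mm -1.18 abs377 -1.06
top vial 258 503 bubble 388.8 mm 2.07 abs377 2.95
```

Emit:
servo_tool(
  motion=[
    [1, 0, 0, 0, 0, 0, 0],
    [1, 0, 0, 0, 0, 0, 0],
    [1, 0, 0, 0, 0, 0, 0],
    [1, 0, 0, -0.03, 0, 0, 0],
    [1, 0, 0, -0.07, 0, 0, 0],
    [1, 0, 0, -0.1, 0, 0, 0],
    [1, 0, 0, -0.1, 0, 0, 0],
    [1, 0, 0, -0.1, 0, 0, 0],
    [1, 0, 0, -0.1, 0, 0, 0],
    [1, 0, 0, -0.1, 0, 0, 0],
    [1, 0, 0, -0.1, 0, 0, 0],
    [1, 0, 0, -0.1, 0, 0, 0],
    [1, 0, 0, -0.1, 0, 0, 0],
    [1, 0, 0, -0.1, 0, 0, 0],
    [1, 0, 0, -0.1, 0, 0, 0],
    [1, 0, 0, -0.1, 0, 0, 0],
    [1, 0, 0, -0.1, 0, 0, 0],
    [1, 0, 0, -0.1, 0, 0, 0],
  ],
)

```text
clock: 21.0
position: [0.5758, -0.2684, 0.1743]
ee_rot: [0.847, -0.531, -0.0, -0.0]
ft_force: [0.2, -0.3, -0.4]
grip_width: 1.002
```

```bash
python3 - <<'E'
from h import *
goal([.574,-.270,.074],85.7); bub(crops("b2",6))
E
```

```text
21.0 at [ 0.5758 -0.2684  0.1743] F [ 0.2 -0.3 -0.4] grip 1.002 j [-0.32  0.54  0.96  1.55 -0.46  1.29 -0.42] shift [0.0007 0.0023 0.1003] rot [  -0.     -0.   -149.89]
side vial 260 505 bubble 379.3 mm -0.81 abs377 0.57
top vial 258 503 bubble 383.9 mm 0.85 abs377 1.73
```

View pics/b2.png

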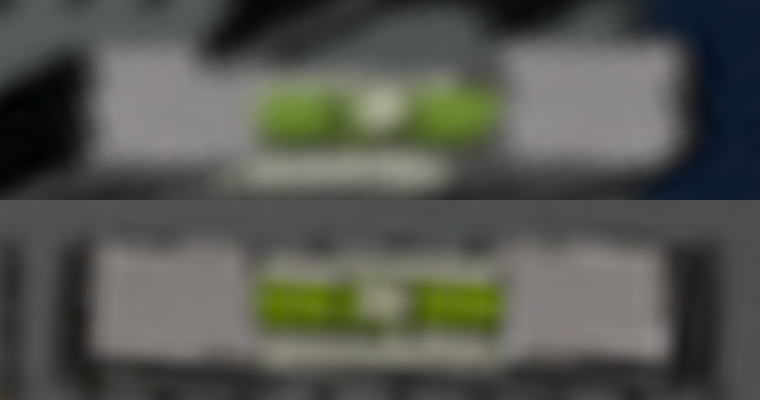

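The dark lines are at about 343 and 415 in the top view with the bubble at about 383. In the side view they are at 338 and 418 with the bubble at 379. So the bubble is 0 to +1 mm off centre. Moving to the final press.

```bash
python3 -c "
from h import *
goal([.587,-.1055,.110],-4.3)"
```

```text
21.6 at [ 0.5758 -0.2684  0.1743] F [-0.6  0.   0.3] grip 1.0 j [-0.32  0.54  0.96  1.55 -0.46  1.29 -0.42] shift [-0.1417 -0.081   0.0643] rot [-1.000e-02  0.000e+00 -5.989e+01]
```

Emit:
servo_tool(
  motion=[
    [0, -0.02, -0.011, 0, 0, 0, -8],
    [0, -0.04, -0.023, 0, 0, 0, -16],
    [0, -0.06, -0.034, 0, 0, 0, -24],
    [0, -0.08, -0.046, 0, 0, 0, -32],
    [0, -0.1, -0.057, 0, 0, 0, -40],
    [0, -0.12, -0.069, 0, 0, 0, -48],
    [0, -0.135, -0.077, 0, 0, 0, -56],
    [0, -0.1417, -0.081, 0, 0, 0, -60],
    [0, -0.1417, -0.081, 0, 0, 0, -60],
    [0, -0.1417, -0.081, 0.03, 0, 0, -60],
    [0, -0.1417, -0.081, 0.055, 0, 0, -60],
    [0, -0.1417, -0.081, 0.064, 0, 0, -60],
    [0, -0.1417, -0.081, 0.066, 0, 0, -60],
    [0, -0.1417, -0.081, 0.068, 0, 0, -60],
    [0, -0.1417, -0.081, 0.069, 0, 0, -60],
    [0, -0.1417, -0.081, 0.069, 0, 0, -60],
    [0, -0.1417, -0.081, 0.069, 0, 0, -60],
  ],
)

```text
clock: 23.72
position: [0.5871, -0.1055, 0.1055]
ee_rot: [0.999, -0.037, 0.0, -0.0]
ft_force: [0.0, 0.3, 1.3]
grip_width: -0.001
```

Emit:
servo_tool(
  motion=[
    [0, 0, 0, 0.001, 0, 0, 0],
    [0, 0, 0, 0.002, 0, 0, 0],
    [0, 0, 0, 0.003, 0, 0, 0],
    [0, 0, 0, 0.004, 0, 0, 0],
    [0, 0, 0, 0.0045, 0, 0, 0],
    [0, 0, 0, 0.0045, 0, 0, 0],
    [0, 0, 0, 0.0045, 0, 0, 0],
  ],
)

```text
clock: 24.6
position: [0.5873, -0.1056, 0.1021]
ee_rot: [0.999, -0.037, 0.0, -0.0]
ft_force: [-4.6, 1.4, 12.6]
grip_width: -0.004
```

Emit:
servo_tool(
  motion=[
    [0, 0, 0, 0.0005, 0, 0, 0],
    [0, 0, 0, 0.0005, 0, 0, 0],
    [0, 0, 0, 0.0005, 0, 0, 0],
    [0, 0, 0, 0.0005, 0, 0, 0],
    [0, 0, 0, 0.0005, 0, 0, 0],
    [0, 0, 0, 0.0005, 0, 0, 0],
    [0, 0, 0, 0.0005, 0, 0, 0],
    [0, 0, 0, 0.0005, 0, 0, 0],
    [0, 0, 0, 0.0005, 0, 0, 0],
    [0, 0, 0, 0.0005, 0, 0, 0],
    [0, 0, 0, 0.0005, 0, 0, 0],
    [0, 0, 0, 0.0005, 0, 0, 0],
    [0, 0, 0, 0.0005, 0, 0, 0],
    [0, 0, 0, 0.0005, 0, 0, 0],
    [0, 0, 0, 0.0005, 0, 0, 0],
    [0, 0, 0, 0.0005, 0, 0, 0],
  ],
)

```text
clock: 26.6
position: [0.5875, -0.1056, 0.102]
ee_rot: [0.999, -0.037, 0.001, -0.001]
ft_force: [-6.9, 2.1, 17.8]
grip_width: 0.0
```

```bash
python3 - <<'E'
from h import *
crops("b3",4); o=cv2.imread("pics/b3.png"); p,d,K,T=cam("side"); q=cv2.resize(p[160:300,200:390],None,fx=4,fy=4)[:,:760]
cv2.imwrite("pics/b3f.png",cv2.resize(np.vstack([o[:200],q]),None,fx=.78,fy=.78))
print(monitor.get_obs()["ft_force"])
E
```

```text
[-7.42942336  2.51675448 17.9924538 ]
```

View pics/b3f.png

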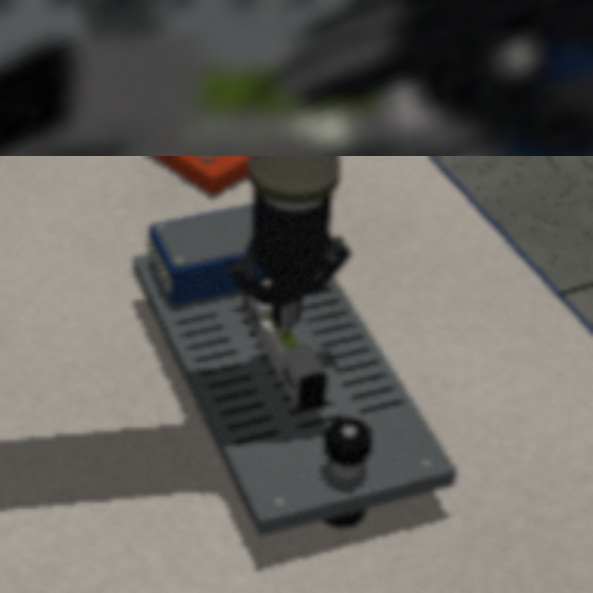

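The fingers press on the level's top at about (290,325), and the level is flat and along the shelf. The force is steady at 18 N, so I'm handing in.

```bash
python3 -c "
from h import *
print(ticket.hand_in())"
```

```text
the job is handed in; nothing more can be done
None
```

I handed the job in with the fingers pressing the aluminium level onto the shelf. My last checks were within limits, but I had no view of the bubble during that final press.

- **Level:** it lies on the bare middle, along the shelf's length. I pressed it down gripped (37 N) and again with shut fingers (17 N), before touching the knob.
- **Knob:** one grasp and 150° clockwise moved the bubble from about +9 mm to about 0 to +1 mm. I measured that with the fingers clear, about 2.5 s after the turn. The side camera read -0.8 or +0.6 mm and the top camera +0.9 or +1.7 mm, depending on the centre reference. They disagree by a millimetre or two, but all are inside 3 mm. The last side picture shows the level flat, with the fingers hiding part of the vial.
- **Final press:** the push was steady at about 18 N down, with about 7 N sideways, at around 27 s on the clock.
- **Other things:** the arm did not go near the power meter, cassette or screwdriver, but I did not re-measure their positions at the end.

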